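Raise the bottle dryer's window to its vent mark and start it

ROBOT

A 6-joint arm with a two-finger parallel gripper is mounted at the origin on the work surface. World frame = base frame: x ahead of the robot, y to its left, z up, the work surface at z = 0. Lengths are in mm, angles in rad, forces in N, time in s.
With the tool pointing down it reaches from about 350 to 925 mm from the base axis. Payload 6.4 kg.
Tool frame: the origin (TCP) lies at the very end of the fingers, on their centre line; the grasp point (between the pads) lies 19 mm behind it (ctrl.hold_point_z is the z of the grasp point in the tool frame, in mm); z points along the fingers, y is the direction in which the jaws open and shut (so a half turn about z gives the same grasp; the last joint's range is limited). The gripper opens to 94 mm and grips with 3 to 60 N. Pads are 16 mm wide; open, the fingers measure 119 mm over their backs; the gripper's body (75 mm by 177 mm) begins 78 mm behind the grasp point.
Start: joints at [-1.472, 0.245, 1.558, -0, 1.339, -0.174], TCP at [175.133, -625.973, 180.555] pointing down, gripper open.
Joint ranges: [-3.13, 3.13], [-1.02, 2.26], [0.13, 2.54], [-0.95, 4.09], [0.21, 2.88], [-2.74, 2.74]. Speed limits (rad/s): [2.57, 2.57, 3.14, 3.14, 3.14, 3.14].

INTERFACE

Orientations are given as a unit quaternion [w, x, y, z].
In Python, from cell import ctrl gives the robot as it stands. Calls block until the motion is done:
- ctrl.move_ptp(position, orientation): joint-space move of the TCP to a pose.
- ctrl.movel(position, attitude=None, velocity=150): straight line of the TCP; attitude=None keeps the orientation; velocity is the mean speed in mm/s.
- ctrl.set_joints(angles): joint-space move.
- ctrl.set_gripper(opening, effort=None): finger opening in mm; effort is the grip in N (None keeps the last); returns when the fingers have stopped.
- ctrl.hold(seconds).
- ctrl.ik(position, orientation): joint angles nearest the present ones, or None.
- ctrl.sense(): the state.
- ctrl.capture(name): name is "side" or "top"; returns a dict with "pixels" (400x640x3 uint8, red, green, blue), "depth" (400x640 float32, mm along the optical axis (not along the pixel's ray), 0 where there is no reading), "camera_matrix" (3x3 intrinsics, pixels), "rvec" (rotation vector, rad) and "tvec" (3), from world to camera coordinates, as OpenCV has them. Camera axes: x right, y down, z forward; pixel columns grow to the right and rows downward; lengths in mm; the calibration is good to about 2 mm. A picture is of the moment at which its call begins.
A pose or a line that the arm cannot do raises ctrl.PlanningError and nothing moves.
- ctrl.finish_job(): hands the job in, once; it reports no verdict.
Trained networks look in a picture, given as the dict that the camera call returned (one of the last four; its "shot" number tells which), for a name from the list of things; names that differ only in an ending like _2 or _b are one class to them, and where a whole thing is asked for, a point or a joint stands for the part that bears it (a point fixed in the world has none). Each returns a list of dicts, best first, with "p" (0 to 1); they miss things now and then, are a little off and sometimes report something else, mostly with a low value. They report only what shows in the picture. A call takes as long as a camera call.
- ctrl.search_frame(query, picture): "xy" ([column, row] in pixels, amid what is visible of it).
- ctrl.outline_of(query, picture): "region" (400x640 bool, what is visible of it) and "xy" ([column, row] in pixels, amid what is visible of it).
- ctrl.place_of(query, picture): "xy" ([column, row] in pixels: a listed point, or the origin of a listed thing).
The state is a dict: "clock": time; "qpos": joint angles; "qvel": joint speeds; "joint_efforts": joint torques, N m; "ee_pos": TCP position; "tcp_rot": TCP orientation; "force": force on the tool from outside, world axes, zero at the start; "moment": the same for the moment, N m; "grip_width": finger opening in mm.
Only numpy, scipy, OpenCV 4.12 (cv2) and the standard library are available. Lean on these libraries where they do the work, as an engineer would, in place of code of your own. Each camera call takes 0.05 s, during which the arm holds its last target. There are 200 camera calls.

TASK

Get the baby-bottle dryer running: with your fingertips beneath the window's lip, push the window up until the top of the lip is level with the top of the small metal tab on the dryer's post, and leave it standing there. Only then press the round button on the low control box all the way down and let it go. Do not pinch the lip or lift anything, and leave the other things on the dresser where they stand.

Things in the scene. Friction and masses are not known exactly. Their poses are not given: they have to be found in the camera images.
- lip (a point): Middle of the top front edge of the window's lip, a level aluminium ledge along the bottom of the clear front window: 216 mm wide, 14 mm thick, standing out 34 mm from the pane (its lower 9 mm: 36 mm). Axes: z up, x into the dryer square to the pane, y along the lip; turned up to 0.25 rad with the dryer. Below the lip the front is open down to the plinth; nothing roofs over the space before it
- window (a joint): Height of the window above shut, m: 0 shut, 0.20 fully up, vertical slide, grows upward. Starts partly raised (0.05 to 0.075). It is counterbalanced: it stays at whatever height it is left, and about 1.5 to 3.5 N moves it. At 0 the top of the lip is 44 mm above the dresser
- tab_top (a point): Middle of the top front edge of the marker tab: a flat fixed aluminium tab, 22 mm wide, 8 mm thick, standing out 34 mm from the front of the dryer's white post at the -y end of the lip (the robot's right), 127 mm from the lip's middle; its height varies (top 172 to 218 mm above the dresser). The window is right when the top of the lip is level with this point. Axes as the lip's
- dryer: The bottle dryer, an open-backed white frame with clear side panes, 200 mm deep (x), 280 mm wide (y), 400 mm tall, fixed; origin at the centre of its underside, front towards its -x. Two 25 mm square posts flank the window. Below is a plinth 30 mm high; posts and plinth end 8 mm in front of the pane, so the lip stands out 26 mm past them
- control: The control box, a low white box 100 x 90 x 36 mm with the start button in the middle of its top, fixed; origin at the centre of its underside. It stands beside the dryer, to the left or the right
- start_top (a point): Centre of the top of the round start button (diameter 32 mm), which faces straight up; it stands 22 mm above the top of the control box and 10 mm above its round 48 mm collar
- start (a joint): Travel of the start button, m: 0 up, 0.006 fully down; springs back, fully down takes 5 N
- nightlight: Night light, white plastic dome on a round base, 68 mm diameter, 85 mm tall, with a little toggle at its front; loose, origin at the centre of its underside. It stands on the other side of the dryer from the control box
- bottle: Glass bottle, 56 mm diameter, 140 mm tall, loose; origin at the centre of its underside
- bottle_in: Glass bottle standing inside the dryer behind the window, 54 mm diameter, 120 mm tall, loose; origin at the centre of its underside
- pyramid: Wooden stacking pyramid, 84 mm diameter, about 120 mm tall, loose; origin at the centre of its underside
- hedgehog: Ceramic hedgehog, about 85 mm long, 70 mm wide, 55 mm tall, loose; origin at the centre of its underside
- monitor: White monitor camera, a ball on a short stand, 70 mm diameter, 137 mm tall, loose; origin at the centre of its underside
- swab_cup: Empty ceramic cup, 68 mm diameter, 60 mm tall, loose; origin at the centre of its underside

How it is judged (in metres and radians):
On the way, in this order (a step that is already met when the one before it is completed fails the run):
1. the window's lip is level with the tab, within 8 mm, and the window is still (z of lip in the frame of tab_top between -0.008 and 0.008 m and velocity of joint window between -0.01 and 0.01 m/s), for 0.3 s.
2. the start button is pressed down at least 4.5 mm of its 6 mm (value of joint start above 0.0045 m), for 0.05 s.
At the end, for the whole second after the job is handed in: the top of the window's lip stands level with the top of the tab within 8 mm and still, the start button has been pressed and is up again, and all loose things stand within 20 mm of where they were (z of lip in the frame of tab_top between -0.008 and 0.008 m and velocity of joint window between -0.005 and 0.005 m/s and value of joint start below 0.002 m and distance of each of nightlight, bottle, bottle_in, pyramid, hedgehog, monitor, swab_cup from where it was at the start of the episode below 0.02 m); the robot touches nothing.
It fails at once if the start button pressed while the window is more than 15 mm off its mark (value of joint start above 0.003 m and (z of lip in the frame of tab_top below -0.015 m or z of lip in the frame of tab_top above 0.015 m)).
It fails at once if the lip pinched: fingers on its upper and lower parts at once (contact force between the fingers and window_c0 above 1 N and contact force between the fingers and window_c1 above 1 N).
It fails at once if another thing on the dresser moved more than 20 mm, lifted or tipped (distance of any of nightlight, bottle, bottle_in, pyramid, hedgehog, monitor, swab_cup from where it was at the start of the episode above 0.02 m or angle between any of nightlight, bottle, bottle_in, pyramid, hedgehog, monitor, swab_cup's own z axis and vertical above 0.25 rad).
It also fails if it takes over 46 s, if anything falls off the work surface, if the arm or the gripper's body presses on something with over 40 N, if the wrist force passes 120 N, or if a joint passes its speed limit or range.

## Working session

There is one attempt and no reset: what is moved stays moved. The work goes in short steps, each a Python script; the robot and the scene stay as the last script left them, time stands still between calls to the robot, and variables do not carry over. Pictures are saved under pics/ and viewed, about 8 in all and at most 12, crops included, and the job is handed in when it is done.

```bash
mkdir -p pics; ls
cat > h.py <<'E'
import numpy as np, cv2
from cell import ctrl
def cam(n,f=None):
    c=ctrl.capture(n)
    if f: cv2.imwrite('pics/'+f,c['pixels'][:,:,::-1])
    return c
def world(c,xy,r=1):
    K=c['camera_matrix'];R=cv2.Rodrigues(np.array(c['rvec']))[0];t=np.array(c['tvec']).ravel()
    u,v=int(round(xy[0])),int(round(xy[1]))
    d=c['depth'][max(v-r,0):v+r+1,max(u-r,0):u+r+1];d=d[d>0]
    if not len(d): return None
    d=np.median(d)
    p=np.linalg.inv(K)@np.array([xy[0],xy[1],1.])*d
    return R.T@(p-t)
def proj(c,P):
    return cv2.projectPoints(np.array(P,float).reshape(-1,3),np.array(c['rvec']),np.array(c['tvec']),c['camera_matrix'],None)[0].reshape(-1,2)
def campos(c):
    R=cv2.Rodrigues(np.array(c['rvec']))[0];return -R.T@np.array(c['tvec']).ravel()
E
python3 - <<'E'
from h import *
np.set_printoptions(precision=1,suppress=True)
for n in('side','top'):
    c=cam(n,n+'1.png'); print(n,campos(c))
    for q in 'lip tab_top dryer control start_top nightlight bottle bottle_in pyramid hedgehog monitor swab_cup'.split():
        for d in ctrl.place_of(q,c)[:2]:
            print(q,round(d['p'],2),np.array(d['xy']),world(c,d['xy']))
print(ctrl.sense())
E
```

```text
pics
side [237.5 934.2 888. ]
lip 0.66 [310.9 206. ] [594.4  12.1  93.2]
tab_top 0.63 [329.3 165.9] [ 650.7 -352.9   -1.1]
dryer 0.66 [274.9 226.8] [645.1 165.  125.6]
control 0.64 [320.2 324.7] [446.9 369.9  36.6]
control 0.59 [389.1 178.8] [ 407.9 -302.    20. ]
start_top 0.53 [320.2 308.7] [455.9 341.1  58.4]
nightlight 0.67 [390.2 177.7] [ 404.7 -304.5   23.9]
bottle 0.85 [237.4 360.3] [588.3 521.7  51.9]
bottle 0.15 [386.1 175.9] [ 420.  -304.6   28.7]
pyramid 0.73 [354.8 159.2] [ 563.8 -410.7    9.8]
hedgehog 0.7 [327.5 163. ] [ 664.9 -374.3   -3.6]
hedgehog 0.66 [388.  203.1] [ 385.7 -170.1   13.3]
monitor 0.91 [250.6 294.2] [659.1 320.9  15.2]
swab_cup 0.79 [342.5 285.4] [429.8 234.5  33.2]
top [ 477.8   14.3 1145.8]
lip 0.79 [318.1 198.2] [598.   16.7   1.4]
tab_top 0.49 [361.4 194.9] [ 587.8 -100.3  179.2]
dryer 0.64 [314.5 160.1] [636.2  23.1 400.9]
control 0.62 [215.6 244. ] [456.1 322.   57.6]
start_top 0.42 [213.  243.9] [456.4 329.4  58.7]
nightlight 0.88 [428.1 254.1] [ 423.4 -309.5   64.4]
nightlight 0.74 [212.7 241. ] [465.  330.7  58.1]
bottle 0.57 [166.8 202.5] [5
[... 173 characters left out ...]
 0.6 [463.9 200.5] [ 582.1 -420.4   71.9]
hedgehog 0.91 [388.8 262.8] [ 397.5 -194.5   51.1]
hedgehog 0.68 [164.  202.3] [581.1 479.   59.4]
monitor 0.9 [222.3 179.2] [642.7 292.9 109.3]
monitor 0.38 [391.6 266.1] [ 387.8 -202.6   51.6]
swab_cup 0.7 [258.6 249.9] [436.2 202.4   7.1]
swab_cup 0.37 [318.2 160.4] [635.4  15.4 401.4]
{'clock': 1.3, 'qpos': array([-1.5,  0.2,  1.6,  0. ,  1.3, -0.2]), 'qvel': array([ 0.,  0., -0.,  0., -0.,  0.]), 'joint_efforts': array([  0. , -41.6, -31.5,   0.1,   0. ,  -0. ]), 'ee_pos': array([ 175.1, -626. ,  180.6]), 'tcp_rot': array([0. , 1. , 0.1, 0. ]), 'force': array([ 1.2,  0. , -0.1]), 'moment': array([-0.,  0., -0.]), 'grip_width': 93.80529705932706}
```

View pics/side1.png

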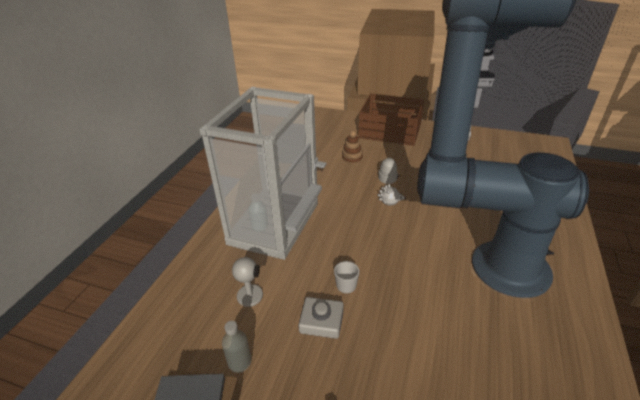

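View pics/top1.png

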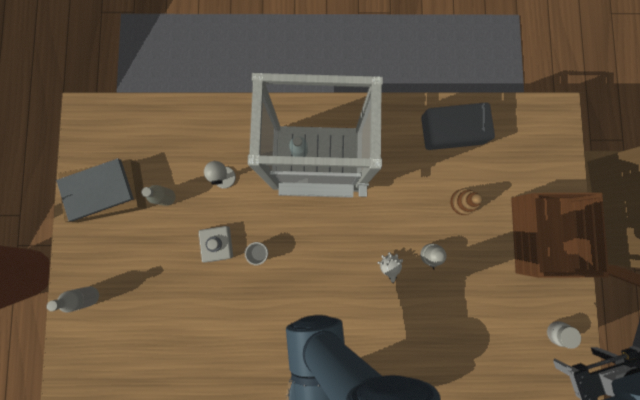

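```bash
cat > cloud.py <<'E'
from h import *
def cloud(c):
    K=c['camera_matrix'];R=cv2.Rodrigues(np.array(c['rvec']))[0];t=np.array(c['tvec']).ravel()
    v,u=np.mgrid[0:400,0:640];d=c['depth']
    p=np.stack([(u-K[0,2])/K[0,0]*d,(v-K[1,2])/K[1,1]*d,d],-1)-t
    P=p@R; P[d<=0]=np.nan; return P
E
python3 - <<'E'
from cloud import *
np.set_printoptions(precision=0,suppress=True,linewidth=250)
c=cam('top');P=cloud(c)
for v in range(178,202,1): print(v,P[v,275:375:6,2])
z=P[...,2];m=np.zeros(z.shape,bool);m[175:202,270:356]=1
L=m&(z>85)&(z<130);q=P[L];print('lip',len(q),np.median(q[:,2]))
r=cv2.minAreaRect(q[:,:2].astype(np.float32));print(r,cv2.boxPoints(r))
m[:]=0;m[180:200,355:372]=1
T=m&(z>160)&(z<230);q=P[T];print('tab',len(q),q)
m[:]=0;m[60:175,240:390]=1
q=P[m&(z>385)];r=cv2.minAreaRect(q[:,:2].astype(np.float32));print('dryer top',r,cv2.boxPoints(r),np.nanmedian(q[:,2]))
cv2.imwrite('pics/top2.png',cv2.resize(c['pixels'][140:205,240:390,::-1],None,fx=5,fy=5))
s=cam('side');S=cloud(s)
cv2.imwrite('pics/side2.png',cv2.resize(s['pixels'][150:250,220:340,::-1],None,fx=6,fy=6))
np.savez('pics/s.npz',S=S,P=P)
E
```

```text
178 [180. 180. 182. 183. 186. 191. 193. 193. 196. 197. 202. 208. 208. 213. 219. 266. 269.]
179 [167. 161. 161. 166. 171. 172. 174. 179. 185. 185. 186. 187. 193. 196. 200. 249.  -0.]
180 [140. 141. 148. 147. 153. 156. 158. 160. 160. 169. 170. 173. 173. 179. 200. 234.  -4.]
181 [136. 123. 128. 135. 134. 137. 138. 142. 144. 148. 152. 154. 158. 161. 199. 218.   2.]
182 [137. 112. 107. 113. 113. 118. 121. 123. 125. 133. 130. 135. 140. 147. 189. 201.   6.]
183 [127. 110. 109. 108. 107. 108. 109. 108. 106. 110. 114. 119. 122. 132. 188. 192.   1.]
184 [113. 108. 108. 107. 111. 110. 108. 111. 107. 109. 108. 112. 110. 111. 188. 194.   4.]
185 [ 90. 109. 110. 107. 107. 109. 111. 108. 109. 112. 111. 110. 109. 108. 179. 179.   3.]
186 [ 76. 110. 111.  nan 110. 108. 105. 109. 110. 109. 107. 110. 107. 106. 180. 176.   1.]
187 [ 49. 111. 111. 110. 110. 111. 108. 108. 111. 106. 112. 109. 109. 109. 179. 179.   6.]
188 [ 25. 110. 112. 112. 110. 109. 105. 109. 106. 111. 105. 109. 110. 108. 180. 179.   0.]
189 [  1. 110. 108. 107. 110. 108. 108. 110. 111. 111. 111. 108. 109. 108. 179. 179.  -1.]
190 [  2
[... 3724 characters left out ...]
179.]
 [ 593.  -97.  179.]
 [ 593.  -99.  181.]
 [ 593. -102.  179.]
 [ 593. -105.  176.]
 [ 593. -107.  179.]
 [ 593. -110.  181.]
 [ 593. -113.  181.]
 [ 590.  -94.  179.]
 [ 591.  -97.  177.]
 [ 590.  -99.  178.]
 [ 590. -102.  180.]
 [ 590. -105.  178.]
 [ 590. -107.  180.]
 [ 590. -110.  178.]
 [ 591. -113.  177.]
 [ 588.  -94.  179.]
 [ 588.  -97.  178.]
 [ 588.  -99.  179.]
 [ 587. -102.  180.]
 [ 588. -105.  180.]
 [ 587. -107.  180.]
 [ 587. -110.  180.]
 [ 587. -113.  180.]
 [ 585. -113.  173.]]
dryer top ((723.71533203125, 20.172775268554688), (279.43743896484375, 201.77017211914062), 88.2142562866211) [[ 619. -116.]
 [ 820. -123.]
 [ 829.  157.]
 [ 627.  163.]] 400.79457842570287
```

View pics/side2.png

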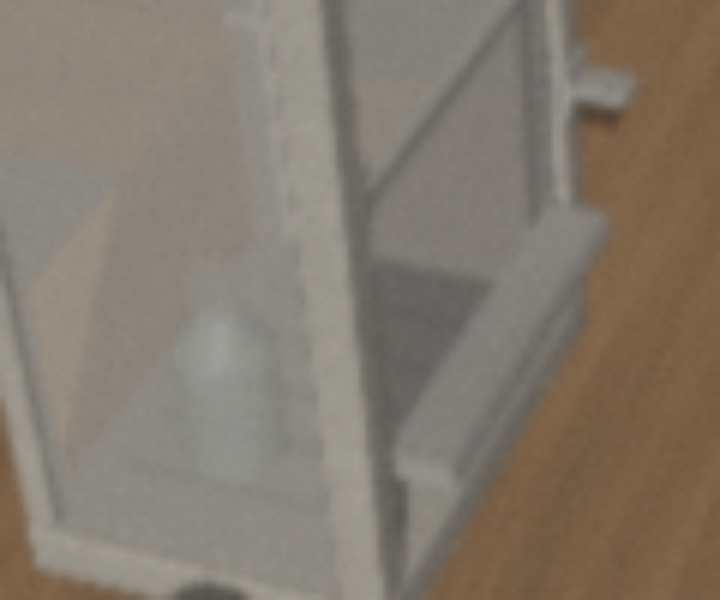

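View pics/top2.png

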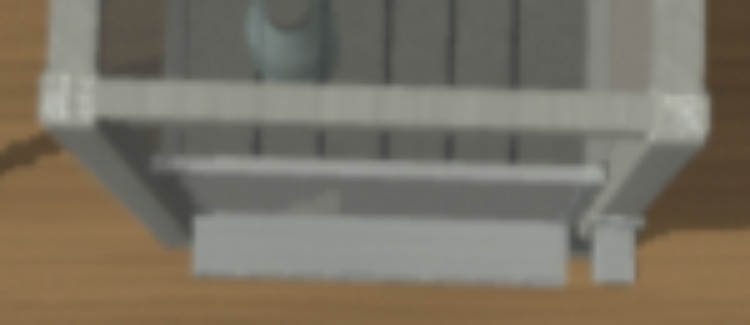

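```bash
cat >> h.py <<'E'
from scipy.spatial.transform import Rotation as Ro
PSI=-0.033
X=np.array([np.cos(PSI),np.sin(PSI),0]); LIP=np.array([597,24,109.])
def quat(p,s=1,psi=PSI):
    z=np.array([np.cos(p)*np.cos(psi),np.cos(p)*np.sin(psi),np.sin(p)])
    y=s*np.array([-np.sin(psi),np.cos(psi),0]); x=np.cross(y,z)
    q=Ro.from_matrix(np.array([x,y,z]).T).as_quat(); return q[[3,0,1,2]]
def P(d,z,dy=0): # d mm past lip front
    p=LIP+X*d+np.array([-X[1],X[0],0])*dy; return [p[0],p[1],z]
E
python3 - <<'E'
from h import *
np.set_printoptions(precision=2,suppress=True)
print(ctrl.sense()['clock'])
for s in(1,-1):
  for p in np.radians([20,10,0,-10,-20,-30]):
    for d,z in((-40,250),(-40,80),(18,80),(18,165),(-40,160)):
      q=ctrl.ik(P(d,z),quat(p,s)); 
      print(s,round(np.degrees(p)),d,z,q if q is None else np.array(q))
E
```

```text
1.4
1 20 -40 250 None
1 20 -40 80 [-0.3   0.87  2.28  2.88  1.93  1.57]
1 20 18 80 [-0.25  0.86  2.18  2.93  1.82  1.59]
1 20 18 165 [-0.25  0.57  2.31  2.94  1.66  1.63]
1 20 -40 160 [-0.3   0.57  2.42  2.89  1.77  1.61]
1 10 -40 250 None
1 10 -40 80 [-2.56  2.2   2.4   1.14  0.68  0.41]
1 10 18 80 [-0.26  0.68  2.29  2.92  1.58  1.61]
1 10 18 165 [-0.26  0.36  2.4   2.92  1.38  1.65]
1 10 -40 160 [-2.56  2.23  2.53  1.33  0.63  0.17]
1 0 -40 250 None
1 0 -40 80 [-2.54  2.19  2.49  1.53  0.63  0.05]
1 0 18 80 [-0.26  0.49  2.37  2.9   1.3   1.64]
1 0 18 165 [-0.26  0.14  2.47  2.88  1.05  1.7 ]
1 0 -40 160 None
1 -10 -40 250 None
1 -10 -40 80 None
1 -10 18 80 [-0.26  0.28  2.43  2.87  0.97  1.68]
1 -10 18 165 [-0.26 -0.06  2.49  2.8   0.71  1.8 ]
1 -10 -40 160 None
1 -20 -40 250 None
1 -20 -40 80 None
1 -20 18 80 [-0.25  0.1   2.44  2.8   0.64  1.77]
1 -20 18 165 [-0.25 -0.2   2.47  2.59  0.39  2.01]
1 -20 -40 160 None
1 -30 -40 250 [-0.28 -0.68  2.49  0.62  0.37 -2.28]
1 -30 -40 80 None
1 -30 18 80 [-0.23 -0.01  2.4   2.59  0.33  2.  ]
1 -30 18 165 None
1 -30 -40 160 None
-1 20 -40
[... 407 characters left out ...]
0.33  2.53  2.86  1.47 -1.49]
-1 0 -40 250 None
-1 0 -40 80 [-0.32  0.45  2.49  2.85  1.38 -1.52]
-1 0 18 80 [-0.26  0.49  2.37  2.9   1.3  -1.51]
-1 0 18 165 [-0.26  0.14  2.47  2.88  1.05 -1.44]
-1 0 -40 160 None
-1 -10 -40 250 None
-1 -10 -40 80 None
-1 -10 18 80 [-0.26  0.28  2.43  2.87  0.97 -1.46]
-1 -10 18 165 [-0.26 -0.06  2.49  2.8   0.71 -1.35]
-1 -10 -40 160 None
-1 -20 -40 250 None
-1 -20 -40 80 None
-1 -20 18 80 [-0.25  0.1   2.44  2.8   0.64 -1.37]
-1 -20 18 165 [-0.25 -0.2   2.47  2.59  0.39 -1.13]
-1 -20 -40 160 None
-1 -30 -40 250 [-0.28 -0.68  2.49  0.62  0.37  0.86]
-1 -30 -40 80 None
-1 -30 18 80 [-0.23 -0.01  2.4   2.59  0.33 -1.14]
-1 -30 18 165 None
-1 -30 -40 160 None
```

```bash
cat > fk.py <<'E'
from h import *
from scipy.optimize import least_squares
def chain(q,k):
    o,h,a2,a3,L,e,w=k
    R1=Ro.from_euler('z',q[0]); S=np.array([0,o,h])
    R2=Ro.from_euler('y',q[1]); E=S+R2.apply([0,0,a2])
    R3=R2*Ro.from_euler('y',q[2]); W=E+R3.apply([e,0,a3])
    R4=R3*Ro.from_euler('z',q[3]); W=W+R4.apply([0,w,0])
    R5=R4*Ro.from_euler('y',q[4]); T=W+R5.apply([0,0,L])
    return [R1.apply(v) for v in (S,E,W,T)]
E
python3 - <<'E'
from fk import *
np.set_printoptions(precision=2,suppress=True)
D=[(ctrl.sense()['qpos'],ctrl.sense()['ee_pos'])]
for p in (-20,-10,0,10,20):
  for d,z in((18,80),(18,165),(40,200)):
    for dy in(0,60):
      pos=P(d,z,dy);q=ctrl.ik(pos,quat(np.radians(p),-1))
      if q is not None: D.append((q,pos))
for x,y in((500,300),(450,-300),(700,0),(450,330)):
    pos=[x,y,200];q=ctrl.ik(pos,[0,1,0,0])
    if q is not None: D.append((q,pos));print(q)
f=lambda k:np.ravel([chain(q,k)[3]-np.array(t) for q,t in D])
r=least_squares(f,[100,300,400,350,220,0,0])
print(len(D),r.x,abs(r.fun).max());np.save('k.npy',r.x)
for p in(0,-10):
  q=ctrl.ik(P(18,80),quat(np.radians(p),-1)); print(np.array(chain(q,r.x)))
E
```

```text
[ 0.35  0.07  1.71 -0.    1.35  1.92]
[-0.8  -0.03  1.82 -0.    1.35  0.77]
[-0.16  0.35  1.4  -0.    1.4   1.41]
[ 0.43  0.01  1.78 -0.    1.35  2.  ]
35 [112.6  273.5  419.8  568.8  304.93  66.2    0.  ] 1.261923898709938e-11
[[ 29.14 108.77 273.5 ]
 [218.5   58.04 644.71]
 [310.22  33.47  80.  ]
 [614.99  23.41  80.  ]]
[[ 28.75 108.87 273.5 ]
 [141.47  79.1  676.79]
 [314.85  33.31 132.95]
 [614.99  23.41  80.  ]]
```

```bash
cat > plan.py <<'E'
from fk import *
K=np.load('k.npy')
def pose(p,d,z): 
    q=ctrl.ik(P(d,z),quat(np.radians(p),-1)); return None if q is None else np.array(q)
def wp(p,wx,wz): # by wrist
    a=np.radians(p); return pose(p,wx+305*np.cos(a)-LIP[0],wz+305*np.sin(a))
E
python3 - <<'E'
from plan import *
np.set_printoptions(precision=2,suppress=True)
for p,d,z in((60,-190,400),(60,-170,400),(60,-150,400),(40,-100,300),(40,-80,300),(10,-30,160),(5,-30,130),(0,-30,75),(-3,-25,75),(-5,-20,75),(-5,22,75),(-5,22,165),(-5,22,175),(-8,22,75),(-8,22,175),(-5,-25,158),(-3,-30,158),(0,-30,158),(5,-30,160),(10,-30,220)):
    q=pose(p,d,z); print(p,d,z,q, None if q is None else chain(q,K)[2])
E
```

```text
60 -190 400 None None
60 -170 400 [-0.29  0.21  2.52  2.98  2.22 -1.44] [274.71  34.64 135.92]
60 -150 400 [-0.27  0.24  2.48  2.99  2.2  -1.45] [294.7   33.98 135.92]
40 -100 300 [-0.31  0.35  2.51  2.91  1.99 -1.49] [263.59  35.01 103.99]
40 -80 300 [-0.28  0.37  2.46  2.93  1.96 -1.49] [283.58  34.35 103.99]
10 -30 160 [-0.3   0.34  2.5   2.88  1.45 -1.49] [266.88  34.9  107.05]
5 -30 130 [-0.31  0.35  2.51  2.87  1.38 -1.49] [263.41  35.01 103.42]
0 -30 75 [-0.31  0.48  2.47  2.86  1.38 -1.52] [262.25  35.05  75.  ]
-3 -25 75 [-0.3   0.41  2.48  2.86  1.28 -1.5 ] [267.66  34.87  90.96]
-5 -20 75 [-0.29  0.37  2.48  2.86  1.2  -1.49] [273.4   34.68 101.58]
-5 22 75 [-0.26  0.41  2.39  2.9   1.15 -1.49] [315.38  33.3  101.58]
-5 22 165 [-0.26  0.05  2.47  2.85  0.88 -1.4 ] [315.38  33.3  191.58]
-5 22 175 [-0.26  0.01  2.48  2.84  0.85 -1.39] [315.38  33.3  201.58]
-8 22 75 [-0.26  0.35  2.4   2.89  1.05 -1.47] [317.19  33.24 117.44]
-8 22 175 [-0.26 -0.05  2.48  2.81  0.75 -1.36] [317.19  33.24 217.44]
-5 -25 158 None None
-3 -30 158 None None
0 -30 158 None None
5 -30 160 None None
10 -30 220 None None
```

```bash
cat >> plan.py <<'E'
q0=np.array([-1.472,0.245,1.558,0,1.339,-0.174])
SEQ=[np.array([-1.47,-0.4,1.8,0,1.5,-.17]),np.array([-1.2,-0.4,2.1,2.98,2.0,-1.45]),pose(60,-165,400),pose(10,-30,160),pose(-3,-25,75)]
def show(a,b,n=6):
    for t in np.linspace(0,1,n):
        c=chain(a+t*(b-a),K); print(c[1].round(),c[2].round(),c[3].round(),'d',round((c[3]-LIP)@X))
E
python3 - <<'E'
from plan import *
a=q0
for b in SEQ: print(b.round(2));show(a,b);a=b
E
```

```text
[-1.47 -0.4   1.8   0.    1.5  -0.17]
[122. -90. 681.] [ 175. -626.  485.] [ 175. -626.  181.] d -400
[117. -37. 690.] [ 172. -587.  539.] [ 173. -601.  235.] d -403
[111.  17. 693.] [ 167. -543.  587.] [ 170. -572.  283.] d -407
[106.  70. 689.] [ 163. -496.  628.] [ 167. -540.  327.] d -411
[101. 123. 678.] [ 158. -446.  663.] [ 164. -505.  364.] d -415
[ 96. 174. 660.] [ 153. -395.  692.] [ 160. -467.  396.] d -420
[-1.2  -0.4   2.1   2.98  2.   -1.45]
[ 96. 174. 660.] [ 153. -395.  692.] [ 160. -467.  396.] d -420
[ 86. 179. 660.] [ 174. -387.  657.] [ 346. -379.  406.] d -237
[ 76. 183. 660.] [ 195. -376.  623.] [ 463. -285.  509.] d -124
[ 66. 187. 660.] [ 214. -362.  589.] [ 476. -220.  653.] d -113
[ 56. 190. 660.] [ 231. -344.  555.] [ 394. -203.  771.] d -196
[ 46. 193. 660.] [ 247. -325.  521.] [ 256. -224.  809.] d -333
[-0.29  0.22  2.51  2.98  2.21 -1.44]
[ 46. 193. 660.] [ 247. -325.  521.] [ 256. -224.  809.] d -333
[ 36. 157. 677.] [ 306. -282.  428.] [ 321. -223.  727.] d -268
[ 41. 123. 688.] [ 345. -213.  339.] [ 381. -190.  641.] d -209
[ 59.  97. 693.] [ 355. -1
[... 215 characters left out ...]
 34. 136.] [432.  29. 400.] d -165
[128.  79. 681.] [277.  34. 130.] [473.  26. 364.] d -124
[138.  76. 679.] [275.  34. 124.] [508.  24. 320.] d -89
[147.  73. 676.] [272.  35. 118.] [536.  23. 271.] d -61
[156.  70. 673.] [270.  35. 113.] [556.  24. 217.] d -41
[166.  66. 670.] [267.  35. 107.] [567.  25. 160.] d -30
[-0.3   0.41  2.48  2.86  1.28 -1.5 ]
[166.  66. 670.] [267.  35. 107.] [567.  25. 160.] d -30
[171.  65. 668.] [267.  35. 104.] [569.  25. 143.] d -28
[177.  63. 665.] [267.  35. 101.] [571.  25. 126.] d -26
[183.  61. 663.] [267.  35.  97.] [572.  25. 109.] d -25
[188.  60. 661.] [268.  35.  94.] [572.  25.  92.] d -25
[194.  58. 658.] [268.  35.  91.] [572.  25.  75.] d -25
```

Run:
```python
from plan import *
ctrl.set_gripper(0)
for b in SEQ:
    ctrl.set_joints(list(b)); s=ctrl.sense(); print(round(s['clock'],1),s['ee_pos'].round(),s['force'].round(1),s['grip_width'])
c=cam('side'); cv2.imwrite('pics/side3.png',cv2.resize(c['pixels'][120:300,220:580,::-1],None,fx=2.2,fy=2.2))
```

```text
3.9 [ 160. -468.  394.] [ 0.3 -0.3 -0.5] 0.4266474207568446
6.4 [ 256. -224.  809.] [-0.4  0.2  0.6] 0.23181729275896112
8.2 [432.  29. 401.] [-0.  -1.   0.4] 0.30253267819422025
9.2 [567.  25. 161.] [-0.7 -0.4 -0.4] 0.3351636316095612
9.6 [572.  25.  76.] [-0.  -0.6  0.2] 0.44693179237021513
```

View pics/side3.png

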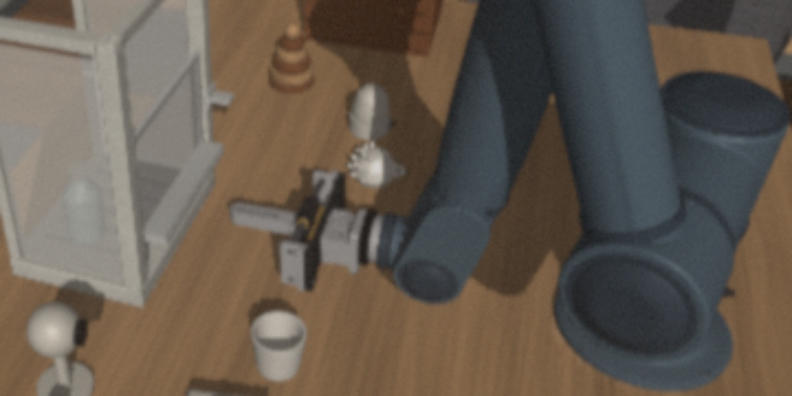

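```bash
cat > push.py <<'E'
from plan import *
from cloud import cloud
Q5=quat(np.radians(-5),-1)
def heights(f=None):
    c=cam('top',f);C=cloud(c);z=C[...,2]; X0=C-LIP; dx=X0@X; dy=X0@np.array([-X[1],X[0],0])
    g=lambda m:np.nanmedian(z[m])
    L=(dx>6)&(dx<30)&(abs(dy)<100)&(abs(dy)>40)&(z>80)&(z<210)
    h=np.histogram(z[L],np.arange(80,210,4)); k=h[1][h[0].argmax()]+2
    L=L&(abs(z-k)<6); lip=g(L)
    T=(dx>0)&(dx<24)&(abs(dy+127)<9)&(z>165)&(z<225); return lip,L.sum(),g(T),T.sum()
E
python3 - <<'E'
from push import *
print(heights())
ctrl.movel(P(22,75),Q5,80)
for z in (83,90,100,148):
    ctrl.movel(P(22,z),None,40); s=ctrl.sense(); print(round(s['clock'],1),s['ee_pos'].round(1),s['force'].round(1))
ctrl.hold(.2)
print(heights('top3.png'),ctrl.sense()['force'].round(1))
E
```

```text
(np.float64(108.64429358217807), np.int64(338), np.float64(179.7774162965516), np.int64(57))
10.8 [618.9  23.2  83.4] [ 0.2  0.7 -0.4]
11.1 [619.   23.3  90.5] [-0.2 -0.3  0.1]
11.5 [619.1  23.2 100.5] [-0.2  0.9  0.1]
12.9 [618.9  23.3 147.6] [0.2 0.3 0.1]
(np.float64(108.40109848162437), np.int64(341), np.float64(179.49788183936562), np.int64(59)) [-0.1  0.3  0.1]
```

Run:
```python
from h import *
t=cv2.imread('pics/top3.png')[140:300,240:390]
s=cam('side')['pixels'][140:250,220:400,::-1]
cv2.imwrite('pics/c4.png',np.hstack([cv2.resize(t,(450,480)),cv2.resize(s,(350,214)) if 0 else cv2.copyMakeBorder(cv2.resize(s,(350,214)),0,266,0,0,0)]))
cv2.imwrite('pics/c4.png',cv2.resize(s,None,fx=4.3,fy=4.3))
```

```text
(no output)
```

View pics/c4.png

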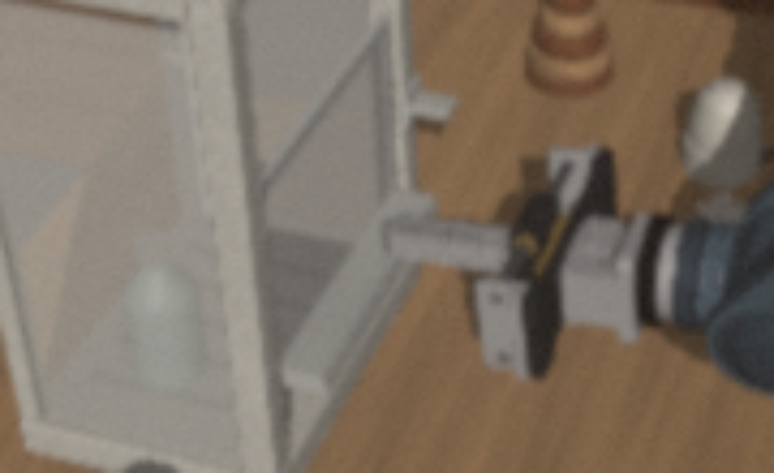

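Run:
```python
from push import *
np.set_printoptions(precision=0,suppress=True,linewidth=250)
s=ctrl.sense();print(s['ee_pos'],s['qpos'],s['clock'],s['grip_width'],chain(s['qpos'],K)[3])
c=cam('side');print(proj(c,[s['ee_pos'],LIP,P(22,95)]),[round(d['p'],2) or d for d in ctrl.place_of('lip',c)],[d['xy'] for d in ctrl.place_of('lip',c)])
C=cloud(c)
for v in range(186,202): print(v,[tuple(C[v,u].round().astype(int)) for u in range(304,330,4)])
t=cam('top');C=cloud(t);print(proj(t,[s['ee_pos'],LIP]))
for v in range(176,204,2): print(v,C[v,294:338:3,2],C[v,318,0])
```

```text
[619.  23. 148.] [-0.  0.  2.  3.  1. -1.] 13.1583 0.6307660260298747 [619.  23. 148.]
[[301. 193.]
 [309. 204.]
 [302. 206.]] [0.82, 0.61] [[308.3, 205.5], [346.1, 284.3]]
186 [(np.int64(629), np.int64(-26), np.int64(135)), (np.int64(627), np.int64(-54), np.int64(116)), (np.int64(620), np.int64(-72), np.int64(105)), (np.int64(608), np.int64(-76), np.int64(104)), (np.int64(594), np.int64(-75), np.int64(108)), (np.int64(631), np.int64(-224), np.int64(-4)), (np.int64(616), np.int64(-226), np.int64(-2))]
187 [(np.int64(627), np.int64(-22), np.int64(135)), (np.int64(628), np.int64(-58), np.int64(109)), (np.int64(619), np.int64(-68), np.int64(104)), (np.int64(606), np.int64(-70), np.int64(105)), (np.int64(594), np.int64(-76), np.int64(103)), (np.int64(628), np.int64(-215), np.int64(-1)), (np.int64(615), np.int64(-223), np.int64(-4))]
188 [(np.int64(628), np.int64(-23), np.int64(130)), (np.int64(628), np.int64(-58), np.int64(105)), (np.int64(616), np.int64(-61), np.int64(106)), (np.int64(605), np.int64(-67), np.int64(104)), (np.int64(594), np.int64(-74), np.int64(101)), (np.int64(626), np.
[... 5061 characters left out ...]
5351697
190 [106. 107. 112. 114. 106. 109. 110. 106. 108. 114. 109. 110. 107. 109. 106.] 610.5696425424419
192 [107. 106. 107. 110. 106. 111. 108. 108. 109. 110. 107. 108. 110. 108. 107.] 604.6378841227979
194 [106. 108. 108. 108. 108. 107. 109. 161. 112. 110. 109. 111. 109. 111. 109.] 598.5180903490534
196 [ -0.   3.   1.  -2.   4.   4. 163. 159. 160.   2.   1.   3.  98.  94.  97.] 587.3922578587753
198 [  1.  -2.  -0.   1.  -0.   1. 161. 160. 162.   1.   0.   2.  -3.   2.  -1.] 581.6087698888756
200 [  4.   1.   5.   3.   3.   6. 163. 164. 164.   1.   4.   4.  -0.  -3.  -1.] 575.9126431158163
202 [  3.  -1.  -1.   0.   3.  -1. 163. 161. 162.   1.   1.  -4.   0.  -1.   2.] 570.6690533523434
```

View pics/top3.png

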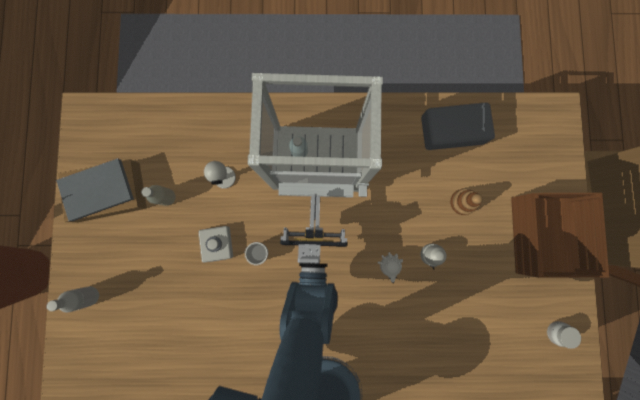

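Run:
```python
from push import *
for n in('side','top'):
    C=cloud(cam(n)).reshape(-1,3); m=(abs(C[:,1]-28)<25)&(C[:,2]>146)&(C[:,2]<172)&(C[:,0]<612)&(C[:,0]>480)
    q=C[m]; print(n,np.sort(q[:,0])[-12:].round(),np.histogram(q[:,0],range(500,615,10)), q[:,1].min(),q[:,1].max())
ctrl.movel(P(14,148),None,80); print(ctrl.sense()['force'].round(1))
ctrl.movel(P(14,72),None,120); print(ctrl.sense()['force'].round(1))
ctrl.movel(P(50,72),None,80); s=ctrl.sense();print(s['force'].round(1),s['ee_pos'],s['clock'])
print(heights())
C=cloud(cam('top')).reshape(-1,3); m=(abs(C[:,1]-28)<25)&(C[:,2]>70)&(C[:,2]<98)&(C[:,0]>480)
print(np.sort(C[m][:,0])[-5:].round())
```

```text
side [586. 586. 587. 588. 588. 588. 590. 590. 591. 591. 591. 593.] (array([26, 34, 35, 31, 30, 30, 29, 27, 23,  5,  0]), array([500, 510, 520, 530, 540, 550, 560, 570, 580, 590, 600, 610])) 15.538771671315553 52.90440114627273
top [588. 590. 590. 590. 590. 590. 590. 592. 593. 593. 593. 596.] (array([28, 32, 38, 29, 36, 35, 25, 36, 33,  5,  0]), array([500, 510, 520, 530, 540, 550, 560, 570, 580, 590, 600, 610])) 6.092030577168174 49.10221048054645
[ 0.4  0.5 -0.2]
[ 0.1 -0.5 -0.2]
[ 0.1 -0.6 -0.5] [646.89554034  22.50360804  72.09116402] 15.0917
(np.float64(108.43582771681068), np.int64(341), np.float64(179.65352632655825), np.int64(60))
[733. 734. 740. 740. 742.]
```

Run:
```python
from push import *
for z in (84,92,100):
    ctrl.movel(P(50,z),None,40); s=ctrl.sense(); print(round(s['clock'],1),s['ee_pos'].round(1),s['force'].round(1))
ctrl.hold(.1); print(heights())
```

```text
15.6 [646.7  22.4  84.2] [-0.8  0.6 -1.2]
16.0 [647.   22.4  92.6] [-0.9  0.2 -2. ]
16.3 [647.2  22.3 100.9] [-1.4  1.4 -0.1]
(np.float64(129.79306763487605), np.int64(351), np.float64(179.17820210455938), np.int64(62))
```

Run:
```python
from push import *
ctrl.movel(P(50,145),None,40);ctrl.hold(.3)
h=heights();z=ctrl.sense()['ee_pos'][2];print(h,z)
dz=h[2]-h[0]
if 0<dz<15: ctrl.movel(P(50,145+dz),None,15)
ctrl.hold(.5);print(heights(),ctrl.sense()['ee_pos'],ctrl.sense()['force'].round(1),ctrl.sense()['clock'])
```

```text
(np.float64(174.35665498830343), np.int64(386), np.float64(179.2964172507839), np.int64(62)) 145.22928806442602
(np.float64(178.88320447415185), np.int64(381), np.float64(179.8156912773964), np.int64(63)) [646.88285468  22.3624578  149.8545885 ] [-1.1  0.4 -2.1] 19.15
```

```bash
cat > b.py <<'E'
from push import *
J2=np.array([0.2,-0.4,2.1,2.98,2.0,-1.45]);J1=np.array([0.43,-0.4,1.8,0,1.5,0.43])
E
python3 - <<'E'
from b import *
ctrl.movel(P(50,120),None,80); ctrl.movel(P(12,100),None,120); ctrl.movel(P(-15,80),None,120)
s=ctrl.sense();print(s['ee_pos'],s['force'].round(1),s['clock']);print(heights())
C=cloud(cam('top')).reshape(-1,3); m=(abs(C[:,1]-330)<60)&(abs(C[:,0]-456)<60)
q=C[m&(C[:,2]>53)&(C[:,2]<66)]; print('btn',len(q),np.median(q,0),q.min(0),q.max(0))
q=C[m&(C[:,2]>30)&(C[:,2]<41)]; print('box',cv2.minAreaRect(q[:,:2].astype(np.float32)))
a=SEQ[2]
for b in(J2,J1): print();show(a,b);a=b
x=ctrl.sense()['qpos']
for y in np.radians([0,45,90,135,-45,-90]):
    qq=Ro.from_euler('z',y)*Ro.from_quat([1,0,0,0]); w=qq.as_quat()[[3,0,1,2]]
    print(round(y,2),w.round(3),ctrl.ik([456,330,150],list(w)))
E
```

```text
[582.73341024  24.24427216  80.45243103] [0.7 0.9 0.3] 20.6167
(np.float64(178.84822954286037), np.int64(385), np.float64(179.71422349876622), np.int64(62))
btn 89 [459.02316373 331.62391582  58.95929272] [444.25976186 315.23118996  53.31346983] [473.86467695 347.66906079  62.09149688]
box ((457.4500427246094, 332.110107421875), (99.65770721435547, 90.40470123291016), 7.692784786224365)

[119.  82. 683.] [280.  34. 136.] [432.  29. 400.] d -165
[ 60. 103. 691.] [331.  51. 190.] [439.  70. 474.] d -159
[ -2. 113. 693.] [369.  79. 258.] [428. 114. 555.] d -172
[-65. 112. 688.] [389. 114. 339.] [395. 157. 641.] d -206
[-126.  100.  677.] [387. 153. 428.] [340. 192. 727.] d -262
[-183.   78.  660.] [362. 188. 521.] [264. 214. 809.] d -339

[-183.   78.  660.] [362. 188. 521.] [264. 214. 809.] d -339
[-186.   69.  660.] [360. 206. 555.] [230. 378. 771.] d -378
[-189.   61.  660.] [355. 224. 589.] [206. 482. 653.] d -406
[-192.   52.  660.] [348. 242. 623.] [223. 495. 509.] d -390
[-194.   43.  660.] [337. 258. 657.] [291. 423. 406.] d -319
[-196.   34.  660.] [324. 273. 692.] [391. 303. 396.] d -216
0.0 [0. 1. 0. 0.] [ 4.25044434e-01  7.23184981e-02  1.80983181e+00 -4.44089210e-16
  1.25944235e+00  1.99584076e+00]
0.79 [0.    0.924 0.383 0.   ] [ 4.25044434e-01  7.23184981e-02  1.80983181e+00 -4.44089210e-16
  1.25944235e+00  1.21044260e+00]
1.57 [0.    0.707 0.707 0.   ] [ 4.25044434e-01  7.23184981e-02  1.80983181e+00 -4.44089210e-16
  1.25944235e+00  4.25044434e-01]
2.36 [0.    0.383 0.924 0.   ] [ 4.25044434e-01  7.23184981e-02  1.80983181e+00 -4.44089210e-16
  1.25944235e+00 -3.60353729e-01]
-0.79 [ 0.     0.924 -0.383  0.   ] None
-1.57 [ 0.     0.707 -0.707  0.   ] [ 4.25044434e-01  7.23184981e-02  1.80983181e+00 -4.44089210e-16
  1.25944235e+00 -2.71654822e+00]
```

Run:
```python
from b import *
for b in (SEQ[3],SEQ[2],J2,J1): ctrl.set_joints(list(b))
ctrl.move_ptp([458,331.5,130],[0,.70711,.70711,0])
ctrl.movel([458,331.5,66],None,120)
s=ctrl.sense();print(s['ee_pos'],s['force'].round(1),s['clock'])
print(heights())
c=cam('side'); cv2.imwrite('pics/btn.png',cv2.resize(c['pixels'][190:350,240:440,::-1],None,fx=3.5,fy=3.5))
```

```text
[458.68010483 331.84494094  67.01173386] [-0.9  0.  -0. ] 28.0167
(np.float64(178.91798123143332), np.int64(386), np.float64(179.83688230840337), np.int64(61))
```

View pics/btn.png

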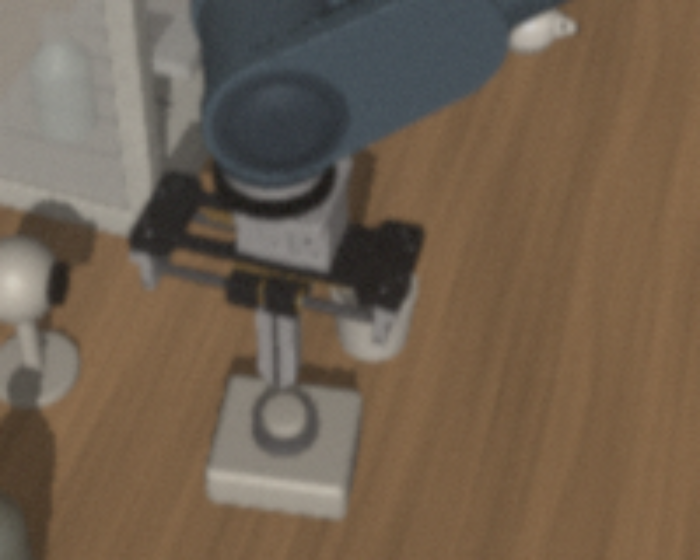

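Run:
```python
from b import *
ctrl.movel([458,331.5,42],None,80)
z=42
while z>14:
    s=ctrl.sense();f=s['force'][2];print(z,s['ee_pos'].round(1),s['force'].round(1),round(s['clock'],1))
    if abs(f)>14: break
    z-=2 if abs(f)<1.5 else 1.5
    ctrl.movel([458,331.5,z],None,30)
ctrl.hold(.15);s=ctrl.sense();print(s['ee_pos'],s['force'])
ctrl.movel([458,331.5,130],None,120);s=ctrl.sense();print(s['clock'],s['force'])
print(heights())
C=cloud(cam('top','end.png')).reshape(-1,3)
```

```text
42 [457.4 331.2  41.1] [-0.4 -0.1  0.1] 28.6
40 [458.1 331.6  40.2] [-1.2 -1.   0.6] 28.8
38 [457.9 331.5  38. ] [-0.3  0.5  0.4] 29.1
36 [457.9 331.4  35.8] [-0.5 -0.   0.6] 29.3
34 [457.9 331.5  33.8] [ 0.7 -0.1  0.1] 29.6
32 [458.3 331.7  32.3] [-0.2 -0.5  1.6] 29.8
30.5 [458.3 331.7  30.8] [ 0.4 -0.7  1.9] 30.1
29.0 [458.3 331.7  29.2] [0.5 0.3 3.5] 30.3
27.5 [458.3 331.6  27.7] [0.4 1.4 4.2] 30.6
26.0 [458.3 331.7  27.2] [-3.  -0.6 11.3] 30.8
24.5 [458.4 331.7  27. ] [-6.  -3.4 20.1] 31.1
[458.43857098 331.71987893  27.05312171] [-6.78789885 -3.61165091 19.78847542]
32.25 [ 0.54744319  0.36216133 -0.16165223]
(np.float64(178.8946104256674), np.int64(385), np.float64(179.68624604550718), np.int64(59))
```

Button fully pressed (5 N spring, then a hard stop) and released. I'll check the final state and hand in.

Run:
```python
from b import *
C=cloud(cam('top','end.png')).reshape(-1,3)
a=cv2.imread('pics/top1.png');b=cv2.imread('pics/end.png')
for n,(x,y,h) in dict(cup=(435,203,50),hedgehog=(392,-195,30),nightlight=(423,-309,60),pyramid=(575,-420,40),monitor=(648,300,90),bottle=(580,480,100)).items():
    r=[]
    for im in(1,):
        m=(abs(C[:,0]-x)<60)&(abs(C[:,1]-y)<60)&(C[:,2]>h)&(C[:,2]<145);r.append(np.median(C[m],0).round())
    print(n,r,m.sum())
cv2.imwrite('pics/ab.png',np.vstack([a[130:280,120:500],b[130:280,120:500]]).repeat(2,0).repeat(2,1)[:600,:760])
```

```text
cup [array([429., 210.,  60.])] 125
hedgehog [array([ 390., -203.,   44.])] 358
nightlight [array([ 422., -330.,   77.])] 284
pyramid [array([ 582., -432.,   74.])] 420
monitor [array([661., 308., 128.])] 418
bottle [array([603., 487., 124.])] 181
```

View pics/ab.png

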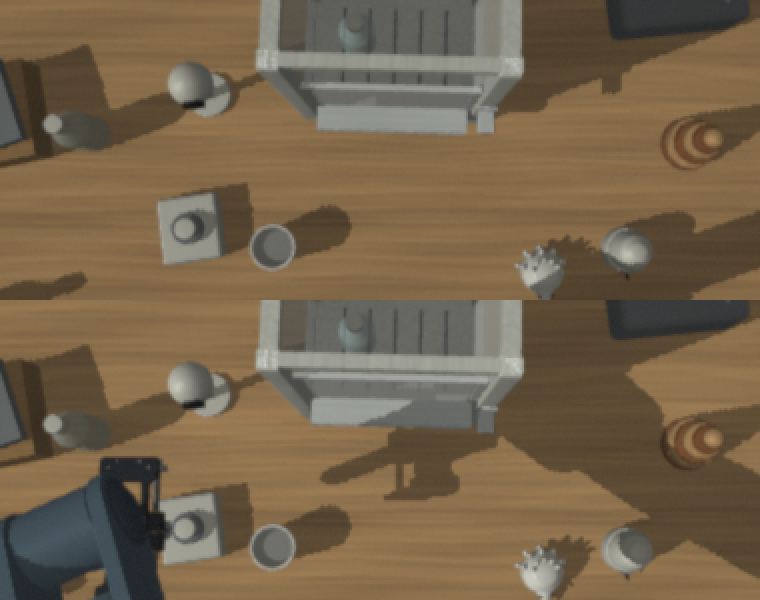

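Before (top) and after (bottom), every object is in the same place. The lip at about (390,412) is level with the tab at (487,420), and the gripper is clear of the button.

```bash
python3 -c "
from h import *
ctrl.finish_job();print(ctrl.sense()['clock'])"
```

```text
the job is handed in; nothing more can be done
the job is handed in; nothing more can be done
```

I pushed the window up from beneath its lip, left it level with the tab, then pressed the start button to its stop and released it. The job was handed in shortly after 32 s on the robot's clock; no verdict is reported.

- **Window:** the last depth reading put the lip top at 178.9 mm and the tab top at 179.7 mm, so about 0.8 mm apart. It stayed within 0.1 mm of that after I withdrew and after the button press.
- **Button:** the force rose to about 4–5 N over roughly 6 mm of travel, then jumped to 20 N at the hard stop. After release the arm read no contact force. I did not measure that the button had come back up; it looks up in the last picture.
- **Other things:** the before and after pictures show all the loose things where they stood. I compared these by eye, without measuring the offsets.
- **What disagreed:** the closed fingertips ended about 27 mm short of the reported TCP. My first push therefore rose just in front of the lip without touching it. I measured the offset in the depth images, went back down and repeated the push correctly.

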